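# Lock the crank on a pastry sheeter with its linchpin

## Robot

A 7-joint arm with a two-finger parallel gripper is mounted at the origin on the work surface. World frame = base frame: x ahead of the robot, y to its left, z up, the work surface at z = 0. Lengths are in m, angles in degrees, forces in N, time in s.
With the tool pointing down it reaches from about 0.425 to 0.925 m from the base axis. Payload 6.8 kg.
Tool frame: the origin (TCP) lies at the centre of the arm's flange, where the gripper is bolted on; the fingertips stand 173 mm ahead of it and the grasp point (between the pads) lies manip.grip_depth ahead of it (manip.grip_depth is the distance from the TCP to the grasp point, in m); z points along the fingers, y is the line along which they close (so a half turn about z gives the same grasp; the last joint's range is limited). The gripper opens to 85 mm and grips with 20 to 120 N. Pads are 22 mm wide; open, the fingers measure 114 mm over their backs; the gripper's body (76 mm by 85 mm) begins 54 mm behind the grasp point. The pads swing forward as they close: fully open they stand 13 mm farther back than shut.
Start: joints at [66.343, 27.33, 1.283, 89.118, -0.659, 63.558, -4.761], TCP at [0.203, -0.644, 0.405] pointing down, gripper open.
Joint ranges: [-169.35, 169.35], [-19.33, 120.38], [-80.79, 83.38], [13.8, 139.57], [-78.32, 258.32], [9.67, 109.79], [-169.56, 169.56]. Speed limits (degrees/s): [136.94, 136.94, 180, 180, 180, 180, 180].

## Interface

Orientations are given as a 3x3 rotation matrix whose columns are the frame's x, y, z axes.
In Python, from workcell import manip gives the robot as it stands.
- The arm moves only by the tool jog_arm, never from a script. Its argument "increments" is a list of rows, each an object with "translation": the shift along the world's x, y, z in mm, a list of three; "rot": the turn, a rotation vector about the world's x, y, z in degrees, a list of three; "gripper": the closure in counts, from 0 (fully open) to 255 (shut). A call has 1 to 5 rows; each row is the pose to reach, as a shift and turn from the pose commanded when the call began; what a row does not reach only later rows make up. A row lasts 1/8 s, in which the tool goes at most 62.5 mm and 10.7 degrees, less where a joint would pass 70% of its speed; a pose out of reach is approached as far as the arm can. A call with a gripper value outside its range is refused whole. The fingers move at their own pace and stop on an object; the grip force is fixed at half the most. Time passes only in rows, so rows that repeat a pose let the fingers close. It gives the time, the measured TCP pose, the force, the opening and the grip force at its end, in the units of the state.
- manip.get_obs(): the state, without advancing time (a new reading comes with each control period).
- manip.snapshot(name): name is "side" or "top" or "wrist"; returns (picture, depth): 420x560x3 uint8, red, green, blue; 420x560 float32, m along the optical axis (not along the pixel's ray), 0 where there is no reading.
- manip.get_calibration(name): a dict with "camera_matrix" (3x3 intrinsics, pixels), "eye" and "orientation" of the camera in the world. Camera axes: x right, y down, z forward; pixel columns grow to the right and rows downward; lengths in m; the calibration is good to about 2 mm. A picture is of the moment at which its call begins: read the wrist's pose just before it. get_calibration takes no time and is no camera call; for the wrist camera it gives the pose at the moment of the call.
- manip.close_job(): hands the job in; it is judged then, once.
The state is a dict: "t": time; "joint_positions": joint angles; "joint_velocities": joint speeds; "tau": joint torques, N m; "eef_pos": TCP position; "eef_rot": TCP orientation; "contact_force": force on the tool from outside, world axes, zero at the start; "moment": the same for the moment, N m; "finger_gap": finger opening in m; "grip_force": force on a finger pad.
Only numpy, scipy, OpenCV 4.12 (cv2) and the standard library are available. Lean on these libraries where they do the work, as an engineer would, in place of code of your own. Each camera call takes 0.05 s, during which the arm holds its last target. There are 200 camera calls.

## Task

Get the pastry sheeter ready: push its hand crank fully home on the square roller shaft, put the linchpin from the white block down through the shaft's cross hole until its shoulder sits on the shaft, and swing its sprung ring over the shaft end and under the pin's point until it snaps shut. Feel your way: never lean on the machine, or press the pin on it, with more than about 4 kg. Leave everything else where it stands.

Things in the scene. Friction and masses are not known exactly. Their poses are not given: they have to be found in the camera images.
- sheeter: Hand-cranked bench pastry sheeter, fixed: two white side plates 200 wide, tops 233 above the table, two steel rollers 70 dia. x 360 between them, feed trays on both sides. Origin on the table under point hole_nominal; z up, y along the roller axis out towards the shaft's free end and the crank, x across. Near plate's outer face at y = -64, far plate at y = -448.
- hole_nominal (a point): Drawing position of the mouth of the cross hole, 190 above the table, axes as the sheeter: in the flat top of the upper roller's square shaft end (25 x 25). The hole goes straight down: 12.5 dia., 25 long, 1.5 chamfer, 13 from the shaft's free end. NOT measured: the roller is locked at some endways setting: shaft, hole and crank stand up to 12 further out (+y) or in (-y); x and height are true.
- hub_nominal (a point): Drawing position of the outer face of the crank's hub when home, on the shaft's axis: 16 inboard (-y) of hole_nominal and 12.5 below it. The same unknown setting (up to 12 either way) shifts the real face; the hole's axis is always 16 out from the real face of a hub that is home. The shaft itself cannot be turned or slid.
- crank (a joint): How far (m) the crank's hub stands off home along the sheeter's +y: 0 = home on the shaft's shoulder, at most 0.029. Drags with about 5 N, stays where left. Hub: dark steel, 50 dia., 30 long, round the shaft, 12.5 above its flat top, flat outer face to +y; off home it covers the hole. The arm hangs down to a black handle, 27 dia., 120 below the shaft's axis, 79 out from the hub's face.
- pin_block: White plastic block, fixed: 160 (x) x 60 (y) x 45 high, origin under its centre. Two through holes of 12.5 dia. at x = -40 and +40: the linchpin stands in one, the thumbscrew in the other.
- linchpin: Steel linchpin, about 130 g. Origin: middle of the shoulder's underside, z up. Below: pin 10 dia., straight for 25, then tapering to 8 dia. at the point, 33 below. Above: collar 19 dia., 4 high, then a 14 x 14 square head up to 36 (free to grip from 14 up). The ring's hinge line is along x, 8 above the origin; the ring opens to +y, which must point along the sheeter's +y when fitted.
- ring (a joint): How far the ring is swung shut (rad): 0 = wide open, raised 17 degrees above level on the +y side (as it starts); 1.87 = shut, hanging straight down in line with the pin, its end under the pin's point. Over-centre spring: below 1.37 it springs back open, beyond that it snaps shut by itself. Swinging it shut takes up to about 6 N at the ring's end.
- ring_end (a point): Middle of the ring's far end, a red sleeve of 9 dia. and 22 long along the linchpin's x, 48 from the hinge line. The ring is a loop of 5 mm brass wire, 45 wide outside, 35 inside: it swings with 5 to spare on both sides of the square shaft and past its free end.
- thumbscrew: Black star knob, 30 dia. and 22 high, on a 9 dia. screw, standing in the block's other hole; origin at the knob's underside. Leave alone.
- bowl: Steel mixing bowl, 150 dia., 65 high; origin under its centre. Leave alone.
- jug: Clear measuring jug, 90 dia., 120 high; origin under its centre. Leave alone.
- nozzle: Steel piping nozzle standing on its wide end, 28 dia., 45 high; origin under its centre. Leave alone.
- cutter: Round steel pastry cutter, 64 dia., 35 high; origin under its centre. Leave alone.
- scraper: Bench scraper lying flat, 110 (x) x 95 with a red handle 18 dia. along x; origin under the blade's centre. Leave alone.

How it is judged (in metres and radians):
On the way, in this order (a step that is already met when the one before it is completed fails the run):
1. the crank's hub is home against the shaft's shoulder (within 2.5 mm) (value of joint crank below 0.0025 m), for 0.2 s.
2. the linchpin stands upright in the cross hole with its shoulder on the shaft and the crank home (value of joint crank below 0.0025 m and x of linchpin in the frame of hole_nominal between -0.003 and 0.003 m and y of linchpin in the frame of hole_nominal between -0.015 and 0.015 m and z of linchpin in the frame of hole_nominal between -0.003 and 0.003 m and angle between the z axis of linchpin and the z axis of hole_nominal, either way round below 0.12 rad), for 0.2 s.
At the end, for the whole second after the job is handed in: Crank home (within 2.5 mm); linchpin upright (0.12 rad) and at rest in the cross hole, shoulder on the shaft top (within 3 mm in height and across, and 15 mm along the shaft, of hole_nominal); ring shut (joint above 1.75 rad), its end over 30 mm below the shaft top (all of step 2 and value of joint ring above 1.75 rad and z of ring_end in the frame of hole_nominal below -0.03 m and linear speed of linchpin below 0.02 m/s); the robot touches nothing.
It fails at once if the robot leans on the sheeter or its crank with more than 40 N (contact force between any of the fingers, the arm and sheeter above 40 N).
It fails at once if the linchpin is pressed on the sheeter with more than 40 N (contact force between linchpin and sheeter above 40 N).
It fails at once if a bystander (thumbscrew, bowl, jug, nozzle, cutter or bench scraper) is moved more than 30 mm (distance of any of thumbscrew, bowl, jug, nozzle, cutter, scraper from where it was at the start of the episode above 0.03 m).
It also fails if it takes over 64 s, if anything falls off the work surface, if the arm or the gripper's body presses on something with over 40 N, if the wrist force passes 120 N, or if a joint passes its speed limit or range.

## Working session

There is one attempt and no reset: what is moved stays moved. The work goes in short steps, Python scripts to look and compute and a tool call to move; the robot and the scene stay as the last step left them, time stands still between calls to the robot, and variables do not carry over. Pictures are saved under pics/ and viewed, at most 10 in all, crops included, and the job is handed in when it is done.

Besides the shell and the picture viewer there is one more tool, called after "Emit:" as a command line: name --argument value ..., lists and objects as JSON in quotes. jog_arm: Moves the arm, as the interface text tells. Its arguments: {"type":"object","properties":{"increments":{"type":"array"}},"required":["increments"]}

```bash
ls; mkdir -p pics; cat > h.py <<'E'
import numpy as np, cv2
from workcell import manip
def snap(n,f=None):
    c=manip.get_calibration(n); p,d=manip.snapshot(n)
    if f: cv2.imwrite('pics/'+f,p[:,:,::-1])
    np.savez('/tmp/'+n+'.npz',p=p,d=d,K=c['camera_matrix'],e=c['eye'],R=c['orientation'])
    return p,d,c
def load(n):
    z=np.load('/tmp/'+n+'.npz'); return z['p'],z['d'],dict(camera_matrix=z['K'],eye=z['e'],orientation=z['R'])
def ray(c,u,v):
    r=np.array(c['orientation'])@np.linalg.inv(c['camera_matrix'])@[u,v,1]; return np.array(c['eye']),r
def atz(c,u,v,z):
    e,r=ray(c,u,v); return e+r*(z-e[2])/r[2]
def cloud(d,c):
    K=np.array(c['camera_matrix']); v,u=np.mgrid[:d.shape[0],:d.shape[1]]
    P=np.stack([(u-K[0,2])/K[0,0]*d,(v-K[1,2])/K[1,1]*d,d],-1)
    return P@np.array(c['orientation']).T+np.array(c['eye'])
E
python3 - <<'E'
from h import *
print({k:np.round(v,3).tolist() for k,v in manip.get_obs().items()}, manip.grip_depth)
for n in ['side','top']:
    p,d,c=snap(n,n+'0.png'); print(n,np.round(c['eye'],3),np.round(c['orientation'],2).tolist(),np.round(c['camera_matrix'][0],0))
E
```

```text
pics
{'t': 0.0, 'joint_positions': [66.344, 27.376, 1.28, 89.177, -0.659, 63.557, -4.763], 'joint_velocities': [0.011, -0.088, -0.037, 0.013, -0.006, -0.089, 0.003], 'tau': [-0.0, -59.645, 1.608, -28.119, 0.012, 0.01, 0.0], 'eef_pos': [0.202, -0.644, 0.404], 'eef_rot': [[0.954, 0.3, -0.001], [0.3, -0.954, 0.002], [-0.0, -0.002, -1.0]], 'contact_force': [0.445, 0.408, 0.092], 'moment': [0.004, -0.045, 0.008], 'grip_force': 0.0, 'finger_gap': 0.085} 0.1547
side [0.508 0.831 0.696] [[-1.0, -0.03, 0.04], [-0.05, 0.67, -0.74], [-0.01, -0.74, -0.68]] [462.   0. 274.]
top [0.436 0.239 1.199] [[0.01, -1.0, 0.09], [-1.0, -0.01, -0.03], [0.03, -0.09, -1.0]] [514.   0. 273.]
```

View pics/side0.png

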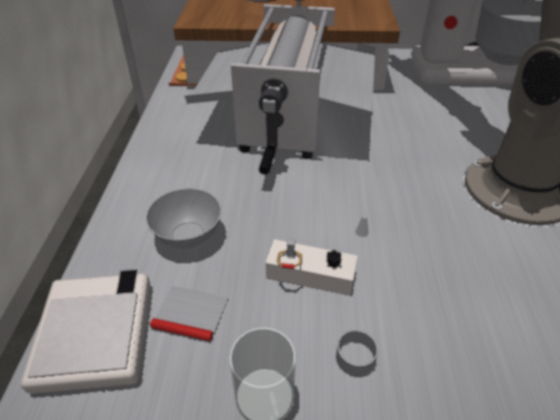

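View pics/top0.png

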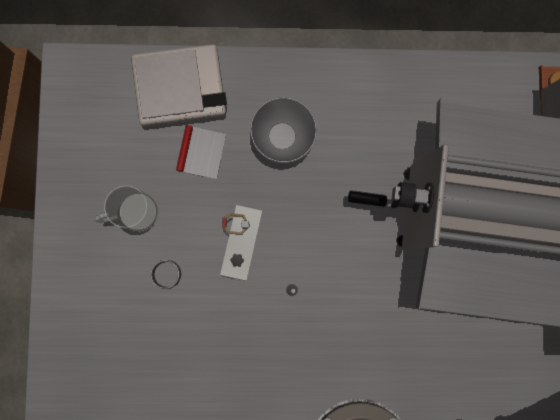

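The side view shows the sheeter at the top middle, with the crank hub at (272,92) and the handle at (267,160). The pin block is at (312,265), with the ring's red sleeve at (288,266). In the top view the plate edge runs (445,150)-(435,243), the block is at (242,243), the pin head is near (243,224), the sleeve is at (225,223), and the handle is at (368,198).

```bash
python3 - <<'E'
from h import *
np.set_printoptions(precision=4,suppress=True)
p,d,c=load('top'); P=cloud(d,c); ok=d>0
hsv=cv2.cvtColor(p,cv2.COLOR_RGB2HSV)
print('table z',np.median(P[300:400,100:250,2]))
# block top
m=((P[...,2]>.035)&(P[...,2]<.055)&(hsv[...,1]<60)&(p.min(-1)>130)).astype(np.uint8); m[:, :200]=0; m[:,300:]=0; m[:190]=0;m[300:]=0
cn=max(cv2.findContours(m,0,2)[0],key=cv2.contourArea); r=cv2.minAreaRect(cn); b=cv2.boxPoints(r)
B=np.array([atz(c,*q,.045) for q in b]); print('block rect',r,B[:,:2].tolist(),B.mean(0))
# red sleeve
m=((hsv[...,1]>140)&((hsv[...,0]<8)|(hsv[...,0]>172))).astype(np.uint8); m[:,:205]=0;m[:,300:]=0
v,u=np.nonzero(m); print('sleeve',len(u),u.mean(),v.mean(),P[v,u].mean(0), np.median(P[v,u,2]))
# highest things in block
s=P[205:285,215:265]; k=(s[...,2]>.07); vv,uu=np.nonzero(k); print('head px',uu.min()+215,uu.max()+215,vv.min()+205,vv.max()+205,s[k].mean(0),s[k][:,2].max())
# crank & plate
for row in (160,175,195,215,230):
    print(row,[ (u,*np.round(P[row,u],3)) for u in range(425,450,3)])
for row in (188,192,195,198,202):
    print(row,[ (u,*np.round(P[row,u],3)) for u in range(345,440,5)])
ps,ds,cs=load('side'); Q=cloud(ds,cs); 
g=Q[70:135,240:318].reshape(-1,3); g=g[(g[:,2]>.03)&(g[:,2]<.22)]
for _ in range(6):
    A=np.c_[g[:,0],np.ones(len(g))]; k,*_=np.linalg.lstsq(A,g[:,1],rcond=None); e=g[:,1]-A@k; g=g[abs(e)<max(.003,e.std()*1.5)]
print('plate y=',k,'n',len(g),e.std(),'xrange',g[:,0].min(),g[:,0].max())
for r in (80,86,92,98,104): print(r,[(u,*np.round(Q[r,u],3)) for u in range(258,290,3)])
E
python3 -c "
import cv2
a=cv2.imread('pics/side0.png')[50:190,210:350];b=cv2.imread('pics/side0.png')[225:305,255:365]
c=cv2.imread('pics/top0.png')[140:255,340:455]
import numpy as np
r=lambda i:cv2.resize(i,(390,290),interpolation=cv2.INTER_CUBIC)
d=cv2.imread('pics/top0.png')[195:290,205:275]
cv2.imwrite('pics/crops.png',np.vstack([np.hstack([r(a),r(b)]),np.hstack([r(c),r(d)])]))"
```

```text
table z 0.0003026046418076467
block rect ((240.8567352294922, 242.12078857421875), (26.75827980041504, 71.35540771484375), 12.994616508483887) [[0.4058808124609938, 0.3158322136141672], [0.5615281917165913, 0.28230317652717407], [0.5485027053787708, 0.22351081246583043], [0.39292447623161664, 0.2578518112995832]] [0.4772 0.2699 0.045 ]
sleeve 11 224.36363636363637 220.45454545454547 [0.5229 0.3059 0.0719] 0.0711331654153462
head px 222 264 206 283 [0.492  0.2743 0.2882] 1.198550611949544
160 [(425, np.float64(0.651), np.float64(-0.121), np.float64(0.131)), (428, np.float64(0.647), np.float64(-0.12), np.float64(0.153)), (431, np.float64(0.643), np.float64(-0.12), np.float64(0.173)), (434, np.float64(0.64), np.float64(-0.12), np.float64(0.19)), (437, np.float64(0.636), np.float64(-0.119), np.float64(0.209)), (440, np.float64(0.632), np.float64(-0.119), np.float64(0.226)), (443, np.float64(0.631), np.float64(-0.122), np.float64(0.233)), (446, np.float64(0.63), np.float64(-0.126), np.float64(0.237)), (449, np.float64(0.632), np.float64(-0.136), np.float64(0.228))]
175 [(425, np.float64(0
[... 11448 characters left out ...]
float64(0.6), np.float64(-0.117), np.float64(0.141)), (261, np.float64(0.587), np.float64(-0.052), np.float64(0.179)), (264, np.float64(0.58), np.float64(-0.041), np.float64(0.185)), (267, np.float64(0.573), np.float64(-0.039), np.float64(0.187)), (270, np.float64(0.567), np.float64(-0.038), np.float64(0.187)), (273, np.float64(0.56), np.float64(-0.039), np.float64(0.187)), (276, np.float64(0.554), np.float64(-0.045), np.float64(0.184)), (279, np.float64(0.548), np.float64(-0.044), np.float64(0.184)), (282, np.float64(0.544), np.float64(-0.107), np.float64(0.148)), (285, np.float64(0.537), np.float64(-0.106), np.float64(0.149)), (288, np.float64(0.53), np.float64(-0.107), np.float64(0.148))]
```

View pics/crops.png

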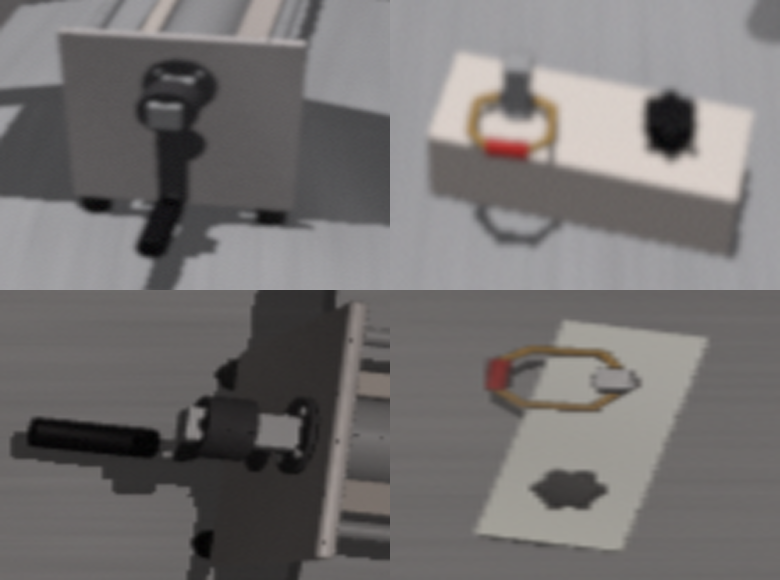

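The crops show the hub partly off home, with white shaft visible on both sides of it. The linchpin stands in the block's far (+x) hole with its ring opening towards world +y. Estimates so far: sheeter yaw is about -7.2°, hole_nominal about (0.568,-0.047), linchpin about (0.516,0.261). I'm moving above the crank now.

Emit:
jog_arm --increments '[{"translation":[0,0,60],"rot":[0,0,0],"gripper":0},{"translation":[10,20,100],"rot":[0,0,10],"gripper":0},{"translation":[40,70,100],"rot":[0,0,20],"gripper":0},{"translation":[70,120,100],"rot":[0,0,30],"gripper":0},{"translation":[100,170,100],"rot":[0,0,40],"gripper":0}]'

```text
t: 0.72
eef_pos: [0.3032, -0.4721, 0.5044]
eef_rot: [[0.533, 0.846, -0.0], [0.846, -0.533, 0.0], [0.0, -0.0, -1.0]]
contact_force: [1.0, -0.6, 0.1]
finger_gap: 0.0855
grip_force: 0.0
```

Emit:
jog_arm --increments '[{"translation":[30,53,0],"rot":[0,0,6],"gripper":80},{"translation":[60,106,0],"rot":[0,0,12],"gripper":120},{"translation":[90,159,0],"rot":[0,0,18],"gripper":120},{"translation":[120,212,0],"rot":[0,0,25.4],"gripper":120},{"translation":[150,265,0],"rot":[0,0,25.4],"gripper":120}]'

```text
t: 1.35
eef_pos: [0.453, -0.2071, 0.5045]
eef_rot: [[0.123, 0.992, -0.0], [0.992, -0.123, -0.0], [-0.0, -0.0, -1.0]]
contact_force: [0.8, -0.7, -0.8]
finger_gap: 0.0454
grip_force: 0.0
```

Emit:
jog_arm --increments '[{"translation":[30,53,0],"rot":[0,0,0],"gripper":120},{"translation":[60,106,-10],"rot":[0,0,0],"gripper":120},{"translation":[90,159,-30],"rot":[0,0,0],"gripper":120},{"translation":[122,219,-50],"rot":[0,0,0],"gripper":120},{"translation":[122,219,-50],"rot":[0,0,0],"gripper":120}]'

```text
t: 1.98
eef_pos: [0.5749, 0.0148, 0.453]
eef_rot: [[0.117, 0.993, -0.003], [0.993, -0.117, 0.003], [0.002, -0.003, -1.0]]
contact_force: [-0.8, -0.2, 0.6]
finger_gap: 0.045
grip_force: 0.0
```

```bash
python3 - <<'E'
from h import *
o=manip.get_obs(); print({k:np.round(o[k],3).tolist() for k in ('t','eef_pos','eef_rot','contact_force','finger_gap')})
p,d,c=snap('wrist','w1.png'); print(np.round(c['eye'],3),np.round(c['orientation'],2).tolist(),np.round(c['camera_matrix'][0],0))
E
```

```text
{'t': 1.975, 'eef_pos': [0.575, 0.015, 0.453], 'eef_rot': [[0.117, 0.993, -0.003], [0.993, -0.117, 0.003], [0.002, -0.003, -1.0]], 'contact_force': [-0.834, -0.193, 0.61], 'finger_gap': 0.045}
[0.585 0.099 0.423] [[0.99, -0.11, -0.04], [-0.12, -0.94, -0.32], [-0.0, 0.33, -0.95]] [322.   0. 281.]
```

View pics/w1.png

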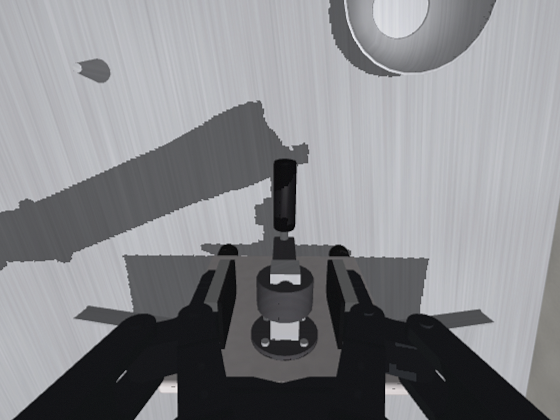

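The wrist view shows the shaft end at (285,273), hub at (285,293), flange at (284,335) and handle at (285,195).

```bash
python3 - <<'E'
from h import *
np.set_printoptions(precision=1,suppress=True,linewidth=200)
p,d,c=load('wrist'); P=cloud(d,c)
a=np.radians(-7.2); X=np.array([np.cos(a),np.sin(a)]);Y=np.array([-np.sin(a),np.cos(a)])
O=np.array([.568,-.047])
S=np.dstack([(P[...,:2]-O)@X,(P[...,:2]-O)@Y,P[...,2]])*1000
for v in range(258,336,3): print(v,S[v,285],S[v,278],p[v,285].mean().round())
for v in (268,290,330): # x extents of shaft/hub
    r=S[v,250:322]; k=r[:,2]>160; print(v,r[k][:,0].min(),r[k][:,0].max())
# plate top edge/outer face: points z 100..225 in cols 225..345
k=(S[...,2]>215)&(S[...,2]<228)&(abs(S[...,0])<90)&(S[...,1]>-75)&(S[...,1]<-50); g=S[k]; print(len(g),np.polyfit(g[:,0],g[:,1],1) if len(g)>9 else '')
k=(S[...,2]>100)&(S[...,2]<160)&(abs(S[...,0])<90)&(S[...,1]>-75)&(S[...,1]<-50); g=S[k]; print(len(g),np.polyfit(g[:,0],g[:,1],1) if len(g)>9 else '')
E
```

```text
258 [  4.1 -18.3 111.6] [ -3.5 -19.5 109.5] 33.0
261 [  3.2   9.4 169.1] [ -3.    9.1 168.8] 83.0
264 [  3.1   9.5 174.8] [ -3.    9.3 174.4] 83.0
267 [  3.1   9.1 179.3] [ -2.9   9.3 179.6] 82.0
270 [  3.    9.3 184.7] [ -2.9   9.4 184.9] 82.0
273 [  2.9  10.2 190.9] [ -2.8  10.3 191.2] 76.0
276 [  3.    7.8 191.7] [ -2.8   6.7 189.9] 201.0
279 [  3.    4.6 190.9] [ -2.8   4.5 191. ] 199.0
282 [  3.1   0.1 188.4] [ -2.8   0.6 189.3] 30.0
285 [  3.1   0.1 193. ] [ -2.7   0.1 193.1] 34.0
288 [  3.   -0.4 196.6] [ -2.7   0.  197.3] 34.0
291 [  3.   -0.  201.4] [ -2.6   0.  201.5] 32.0
294 [  3.   -1.7 203. ] [ -2.6  -1.6 203.3] 82.0
297 [  3.   -3.6 204.4] [ -2.6  -5.1 202.3] 75.0
300 [  3.1  -7.4 202.9] [ -2.6  -7.6 202.7] 76.0
303 [  3.1 -10.4 202.7] [ -2.6 -10.7 202.3] 78.0
306 [  3.1 -13.6 202.3] [ -2.5 -13.9 202. ] 77.0
309 [  3.2 -16.3 202.5] [ -2.5 -16.8 201.9] 75.0
312 [  3.2 -19.  202.8] [ -2.5 -18.6 203.3] 78.0
315 [  3.3 -22.8 201.6] [ -2.5 -22.7 201.8] 78.0
318 [  3.3 -25.  202.6] [ -2.5 -25.4 202.2] 78.0
321 [  3.3 -28.3 202.2] [ -2.4 -28.5 202.1] 74.0
324 [  3.6 -41.3 189.8] [ -2.5 -39.9 191.6] 189.0
327 [  3.7 -44.1 190.4] [ -2.5 -43.9 190.6] 184.0
330 [  3.7 -46.6 191.2] [ -2.5 -47.2 190.5] 185.0
333 [  3.8 -51.3 189.4] [ -2.4 -51.  189.9] 184.0
268 -17.611602060752055 22.602001975387438
290 -22.20660016632912 26.34237321791173
330 -29.047970553436507 38.344985763624145
1336 [  0.  -62.5]
1373 [ -0.  -62.3]
```

In sheeter axes, the shaft end is 5 mm in from drawing and the hub is about 19.7 mm off home. I'll straddle the shaft with the fingers and push the hub face.

Emit:
jog_arm --increments '[{"translation":[-1,-10,-50],"rot":[0,0,-0.4],"gripper":158},{"translation":[-2,-25,-90],"rot":[0,0,-0.4],"gripper":158},{"translation":[-2.4,-38,-110],"rot":[0,0,-0.4],"gripper":158},{"translation":[-2.4,-41,-115],"rot":[0,0,-0.4],"gripper":158},{"translation":[-2.4,-41,-115],"rot":[0,0,-0.4],"gripper":158}]'

```text
t: 2.65
eef_pos: [0.5723, -0.0316, 0.3404]
eef_rot: [[0.133, 0.991, 0.001], [0.991, -0.133, -0.0], [-0.0, 0.001, -1.0]]
contact_force: [-0.2, 0.7, -0.4]
finger_gap: 0.0325
grip_force: 0.0
```

```bash
cat >> h.py <<'E'
a=np.radians(-7.2); X=np.array([np.cos(a),np.sin(a)]);Y=np.array([-np.sin(a),np.cos(a)]);O=np.array([.568,-.047])
def S(P): return np.dstack([(P[...,:2]-O)@X,(P[...,:2]-O)@Y,P[...,2]])*1000
E
python3 - <<'E'
from h import *
p,d,c=snap('wrist','w2.png'); o=manip.get_obs(); print(S(np.array([[o['eef_pos']]])), o['eef_rot'])
E
```

```text
[[[  2.43770833  16.47811888 340.88957288]]] [[ 1.31698816e-01  9.91288269e-01  1.72929440e-03]
 [ 9.91289743e-01 -1.31699071e-01  3.36563660e-05]
 [ 2.61109626e-04  1.70979930e-03 -9.99998504e-01]]
```

View pics/w2.png

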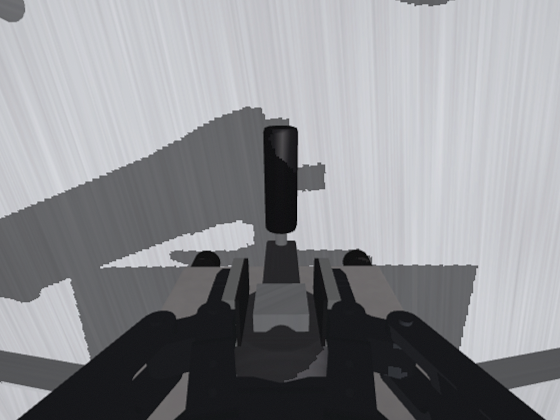

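The fingers at x≈248 and 315 straddle the shaft end, which is centred at 281. Pushing.

Emit:
jog_arm --increments '[{"translation":[-0.5,-4,0],"rot":[0,0,0],"gripper":158},{"translation":[-1,-8,0],"rot":[0,0,0],"gripper":158},{"translation":[-1.5,-12,0],"rot":[0,0,0],"gripper":158},{"translation":[-2,-16,0],"rot":[0,0,0],"gripper":158},{"translation":[-2,-16,0],"rot":[0,0,0],"gripper":158}]'

```text
t: 3.32
eef_pos: [0.5706, -0.0458, 0.3406]
eef_rot: [[0.13, 0.992, 0.002], [0.992, -0.13, 0.001], [0.002, 0.002, -1.0]]
contact_force: [-0.6, 4.4, 4.0]
finger_gap: 0.0327
grip_force: 2.4
```

Emit:
jog_arm --increments '[{"translation":[-0.2,-2,0],"rot":[0,0,0],"gripper":158},{"translation":[-0.5,-4,0],"rot":[0,0,0],"gripper":158},{"translation":[-0.7,-5,0],"rot":[0,0,0],"gripper":158},{"translation":[-0.7,-6,0],"rot":[0,0,0],"gripper":158}]'

```text
t: 3.82
eef_pos: [0.5699, -0.0517, 0.3405]
eef_rot: [[0.13, 0.992, 0.002], [0.992, -0.13, 0.001], [0.001, 0.002, -1.0]]
contact_force: [0.4, 4.5, 3.7]
finger_gap: 0.0326
grip_force: 2.6
```

Emit:
jog_arm --increments '[{"translation":[-0.1,-1,0],"rot":[0,0,0],"gripper":158},{"translation":[-0.2,-2,0],"rot":[0,0,0],"gripper":158},{"translation":[-0.2,-2.5,0],"rot":[0,0,0],"gripper":158}]'

```text
t: 4.2
eef_pos: [0.5696, -0.0543, 0.3404]
eef_rot: [[0.13, 0.992, 0.002], [0.992, -0.13, 0.001], [0.001, 0.001, -1.0]]
contact_force: [-1.0, 4.7, 4.5]
finger_gap: 0.0324
grip_force: 2.5
```

Emit:
jog_arm --increments '[{"translation":[-0.1,-0.7,0],"rot":[0,0,0],"gripper":158},{"translation":[-0.2,-1.4,0],"rot":[0,0,0],"gripper":158}]'

```text
t: 4.45
eef_pos: [0.5695, -0.0556, 0.3404]
eef_rot: [[0.13, 0.992, 0.002], [0.992, -0.13, 0.001], [0.001, 0.001, -1.0]]
contact_force: [0.5, 5.6, 3.3]
finger_gap: 0.0326
grip_force: 2.6
```

Emit:
jog_arm --increments '[{"translation":[-0.1,-0.7,0],"rot":[0,0,0],"gripper":158}]'

```text
t: 4.58
eef_pos: [0.5694, -0.0563, 0.3404]
eef_rot: [[0.13, 0.992, 0.002], [0.992, -0.13, 0.001], [0.001, 0.001, -1.0]]
contact_force: [-0.2, 4.9, 4.2]
finger_gap: 0.0323
grip_force: 2.6
```

Emit:
jog_arm --increments '[{"translation":[-0.1,-1,0],"rot":[0,0,0],"gripper":158}]'

```text
t: 4.7
eef_pos: [0.5693, -0.057, 0.3405]
eef_rot: [[0.13, 0.992, 0.002], [0.992, -0.13, 0.002], [0.002, 0.001, -1.0]]
contact_force: [0.6, 6.7, 4.3]
finger_gap: 0.0328
grip_force: 3.4
```

Emit:
jog_arm --increments '[{"translation":[-0.1,-1,0],"rot":[0,0,0],"gripper":158}]'

```text
t: 4.82
eef_pos: [0.5692, -0.0573, 0.3405]
eef_rot: [[0.129, 0.992, 0.002], [0.992, -0.129, 0.003], [0.003, 0.002, -1.0]]
contact_force: [-0.6, 9.2, 4.0]
finger_gap: 0.0326
grip_force: 4.6
```

Emit:
jog_arm --increments '[{"translation":[-0.1,-0.8,0],"rot":[0,0,0],"gripper":158}]'

```text
t: 4.95
eef_pos: [0.5692, -0.0574, 0.3405]
eef_rot: [[0.128, 0.992, 0.002], [0.992, -0.128, 0.004], [0.004, 0.002, -1.0]]
contact_force: [0.2, 10.6, 3.1]
finger_gap: 0.0324
grip_force: 5.3
```

Emit:
jog_arm --increments '[{"translation":[-0.2,-2,0],"rot":[0,0,0],"gripper":158},{"translation":[-0.2,-2,0],"rot":[0,0,0],"gripper":158}]'

```text
t: 5.2
eef_pos: [0.5691, -0.0578, 0.3405]
eef_rot: [[0.127, 0.992, 0.003], [0.992, -0.127, 0.006], [0.006, 0.002, -1.0]]
contact_force: [1.4, 12.7, 3.1]
finger_gap: 0.0321
grip_force: 6.9
```

Emit:
jog_arm --increments '[{"translation":[3,25,0],"rot":[0,0,0],"gripper":150},{"translation":[4,35,40],"rot":[0,0,0],"gripper":120},{"translation":[5,45,90],"rot":[0,0,0],"gripper":90},{"translation":[6,50,110],"rot":[0,0,0],"gripper":90},{"translation":[6,50,110],"rot":[0,0,0],"gripper":90}]'

```text
t: 5.82
eef_pos: [0.5747, -0.0124, 0.4511]
eef_rot: [[0.131, 0.991, 0.003], [0.991, -0.131, -0.001], [-0.001, 0.003, -1.0]]
contact_force: [0.2, 0.4, -0.3]
finger_gap: 0.0552
grip_force: 0.0
```

```bash
python3 - <<'E'
from h import *
np.set_printoptions(precision=1,suppress=True,linewidth=200)
p,d,c=snap('wrist','w3.png'); T=S(cloud(d,c)); print(manip.get_obs()['eef_pos'])
cv2.imwrite('pics/w3c.png',cv2.resize(p[220:360,200:370,::-1],None,fx=4,fy=4,interpolation=cv2.INTER_CUBIC))
for v in range(240,340,3): print(v,T[v,285],p[v,285].mean().round())
E
```

```text
[ 0.6 -0.   0.4]
240 [  7.1   8.9 182.5] 85.0
243 [  7.    9.3 189.1] 79.0
246 [  7.    7.3 190.3] 210.0
249 [  7.    4.3 189.6] 207.0
252 [  7.    2.1 190.4] 167.0
255 [  7.2  -8.  176.2] 80.0
258 [  7.1  -7.7 182.2] 82.0
261 [  7.1  -8.2 186.5] 81.0
264 [  7.   -8.7 190.5] 161.0
267 [  7.  -11.7 189.9] 202.0
270 [  7.  -14.2 190.4] 201.0
273 [  7.  -16.5 191.3] 199.0
276 [  7.  -20.6 189.2] 72.0
279 [  6.9 -19.9 194.9] 35.0
282 [  6.8 -19.8 199.4] 34.0
285 [  6.8 -21.1 201.6] 82.0
288 [  6.8 -23.6 202. ] 81.0
291 [  6.8 -25.5 203.3] 79.0
294 [  6.8 -28.3 203.3] 80.0
297 [  6.8 -31.3 202.9] 81.0
300 [  6.8 -34.5 202.4] 78.0
303 [  6.8 -36.8 203. ] 78.0
306 [  6.8 -40.5 201.9] 80.0
309 [  6.8 -42.9 202.6] 80.0
312 [  6.8 -45.9 202.4] 77.0
315 [  6.8 -48.9 202.3] 74.0
318 [  6.9 -57.1 195.6] 36.0
321 [  6.8 -57.3 199.2] 36.0
324 [  6.8 -57.7 202.5] 36.0
327 [  6.7 -57.5 206.2] 36.0
330 [  6.7 -59.4 207.6] 74.0
333 [  6.7 -61.8 208.2] 58.0
336 [  6.6 -61.6 211.9] 101.0
339 [  6.6 -62.3 214.4] 99.0
```

View pics/w3c.png

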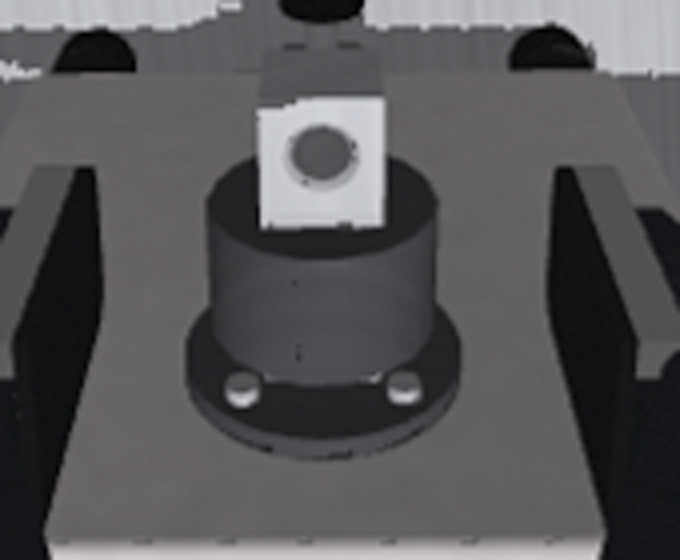

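The crank is home, and the cross hole shows at about pixel (280,259). Next I go to the pin block.

Emit:
jog_arm --increments '[{"translation":[-12,60,0],"rot":[0,0,0],"gripper":100},{"translation":[-25,120,-10],"rot":[0,0,0],"gripper":100},{"translation":[-40,180,-25],"rot":[0,0,0],"gripper":100},{"translation":[-55,235,-50],"rot":[0,0,0],"gripper":100},{"translation":[-55,255,-70],"rot":[0,0,-2],"gripper":100}]'

```text
t: 6.5
eef_pos: [0.5171, 0.2455, 0.3772]
eef_rot: [[0.161, 0.987, -0.003], [0.987, -0.161, -0.0], [-0.001, -0.003, -1.0]]
contact_force: [0.6, -0.7, 0.8]
finger_gap: 0.0517
grip_force: 0.0
```

Emit:
jog_arm --increments '[{"translation":[0,0,0],"rot":[0,0,0],"gripper":100}]'

```text
t: 6.62
eef_pos: [0.5182, 0.2432, 0.3764]
eef_rot: [[0.162, 0.987, -0.006], [0.987, -0.162, -0.002], [-0.003, -0.005, -1.0]]
contact_force: [0.1, -0.8, -0.1]
finger_gap: 0.0523
grip_force: 0.0
```

```bash
python3 - <<'E'
from h import *
np.set_printoptions(precision=4,suppress=True,linewidth=200)
p,d,c=load('wrist'); h=atz(c,280.3,258.6,.19); print('hole',h)
g=p[250:268,264:300].mean(-1); 
o=manip.get_obs(); print(o['eef_pos'],o['eef_rot'])
p,d,c=snap('wrist','w4.png'); P=cloud(d,c)
hsv=cv2.cvtColor(p,cv2.COLOR_RGB2HSV)
m=(hsv[...,1]>150)&((hsv[...,0]<8)|(hsv[...,0]>172))
n,l,st,ce=cv2.connectedComponentsWithStats(m.astype(np.uint8)); print(st[1:][st[1:,4]>30],ce[1:][st[1:,4]>30])
E
```

```text
hole [ 0.5707 -0.0514  0.19  ]
[0.5182 0.2432 0.3764] [[ 0.1624  0.9867 -0.0056]
 [ 0.9867 -0.1624 -0.0022]
 [-0.0031 -0.0052 -1.    ]]
[[256 115  27  13 261]] [[268.8851 120.6743]]
```

View pics/w4.png

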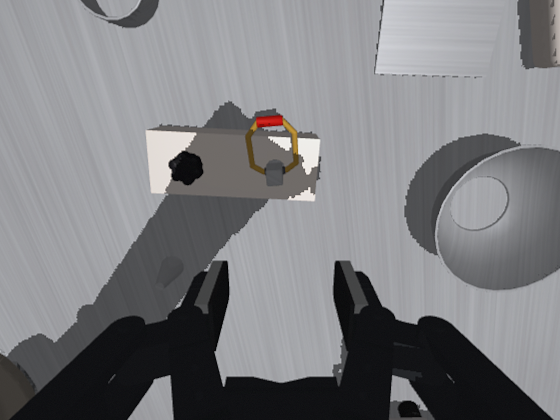

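The view shows the sleeve at (269,121), the pin head at (275,172) and the thumbscrew knob at (185,168).

```bash
python3 - <<'E'
from h import *
np.set_printoptions(precision=4,suppress=True,linewidth=200)
p,d,c=load('wrist'); P=cloud(d,c); hsv=cv2.cvtColor(p,cv2.COLOR_RGB2HSV)
m=(hsv[...,1]>150)&((hsv[...,0]<8)|(hsv[...,0]>172)); g=P[m]; g=g[g[:,2]>.06]
w=atz(c,268.9,120.7,.0735); print('sleeve ray',w,'cloud',g.mean(0))
u,s,vt=np.linalg.svd(g[:,:2]-g[:,:2].mean(0)); print('x dir deg',np.degrees(np.arctan2(vt[0,1],vt[0,0])))
for v in range(158,192,2): print(v,p[v,275],P[v,275])
k=(P[...,2]>.0775)&(P[...,2]<.086); k[:155]=0;k[195:]=0;k[:,:255]=0;k[:,295:]=0
vv,uu=np.nonzero(k); print(len(uu),uu.min(),uu.max(),vv.min(),vv.max(), P[k].mean(0),P[k].min(0),P[k].max(0))
# brass loop
b=(hsv[...,0]>12)&(hsv[...,0]<28)&(hsv[...,1]>90); b[:100]=0;b[200:]=0;b[:,:235]=0;b[:,310:]=0
vv,uu=np.nonzero(b); print('brass',uu.min(),uu.max(),vv.min(),vv.max())
E
```

```text
sleeve ray [0.5181 0.3086 0.0735] cloud [0.5181 0.3085 0.0724]
x dir deg 176.91546703475888
158 [113 108 105] [0.5164 0.2723 0.0455]
160 [81 82 84] [0.5163 0.2713 0.0502]
162 [80 81 82] [0.516  0.2696 0.0507]
164 [70 71 73] [0.5162 0.2696 0.0599]
166 [70 71 72] [0.5164 0.2695 0.068 ]
168 [69 70 73] [0.5167 0.2699 0.0781]
170 [78 79 81] [0.5167 0.2693 0.0832]
172 [83 84 86] [0.5163 0.2672 0.0812]
174 [83 84 86] [0.5161 0.2656 0.0817]
176 [82 83 86] [0.5158 0.2639 0.0818]
178 [80 81 83] [0.5154 0.2619 0.0806]
180 [82 83 85] [0.5152 0.2604 0.0814]
182 [82 83 86] [0.5148 0.2585 0.0807]
184 [79 80 82] [0.5146 0.2571 0.082 ]
186 [104 102  99] [0.5118 0.2453 0.0449]
188 [111 107 104] [0.5115 0.2433 0.0451]
190 [111 106 104] [0.5111 0.2414 0.0454]
275 265 282 168 185 [0.5144 0.2634 0.0812] [0.5072 0.2558 0.0776] [0.5216 0.2703 0.0832]
brass 245 298 118 173
```

Emit:
jog_arm --increments '[{"translation":[-2,10,-20],"rot":[0,0,2.4],"gripper":120},{"translation":[-3.8,20,-50],"rot":[0,0,4.8],"gripper":130},{"translation":[-3.8,20,-80],"rot":[0,0,4.8],"gripper":130},{"translation":[-3.8,20,-95],"rot":[0,0,4.8],"gripper":130},{"translation":[-3.8,20,-95],"rot":[0,0,4.8],"gripper":130}]'

```text
t: 7.3
eef_pos: [0.5157, 0.2618, 0.2837]
eef_rot: [[0.083, 0.997, -0.002], [0.997, -0.083, -0.001], [-0.001, -0.002, -1.0]]
contact_force: [-0.1, -1.1, -0.3]
finger_gap: 0.0418
grip_force: 0.0
```

Emit:
jog_arm --increments '[{"translation":[0,0,0],"rot":[0,0,0],"gripper":130}]'

```text
t: 7.42
eef_pos: [0.5162, 0.2627, 0.2857]
eef_rot: [[0.083, 0.997, 0.002], [0.997, -0.083, 0.001], [0.001, 0.001, -1.0]]
contact_force: [0.2, -0.5, 0.1]
finger_gap: 0.042
grip_force: 0.0
```

Emit:
jog_arm --increments '[{"translation":[-1.8,0.5,-20],"rot":[0,0,0],"gripper":130},{"translation":[-1.8,0.5,-38],"rot":[0,0,0],"gripper":130},{"translation":[-1.8,0.5,-50],"rot":[0,0,0],"gripper":130},{"translation":[-1.8,0.5,-51],"rot":[0,0,0],"gripper":130},{"translation":[-1.8,0.5,-51],"rot":[0,0,0],"gripper":130}]'

```text
t: 8.05
eef_pos: [0.514, 0.2634, 0.2337]
eef_rot: [[0.083, 0.997, 0.0], [0.997, -0.083, 0.0], [0.0, 0.0, -1.0]]
contact_force: [-0.3, 0.1, 0.5]
finger_gap: 0.0416
grip_force: 0.0
```

Emit:
jog_arm --increments '[{"translation":[0,0,0],"rot":[0,0,0],"gripper":175},{"translation":[0,0,0],"rot":[0,0,0],"gripper":255},{"translation":[0,0,0],"rot":[0,0,0],"gripper":255},{"translation":[0,0,0],"rot":[0,0,0],"gripper":255}]'

```text
t: 8.55
eef_pos: [0.514, 0.2634, 0.2343]
eef_rot: [[0.083, 0.997, 0.001], [0.997, -0.083, 0.0], [0.0, 0.001, -1.0]]
contact_force: [-1.3, -1.2, 6.7]
finger_gap: 0.0126
grip_force: 58.9
```

Emit:
jog_arm --increments '[{"translation":[0,0,15],"rot":[0,0,0],"gripper":255},{"translation":[0,0,40],"rot":[0,0,0],"gripper":255},{"translation":[0,0,90],"rot":[0,0,0],"gripper":255},{"translation":[0,0,150],"rot":[0,0,0],"gripper":255},{"translation":[0,0,206],"rot":[0,0,0],"gripper":255}]'

```text
t: 9.18
eef_pos: [0.5134, 0.2631, 0.4423]
eef_rot: [[0.082, 0.997, 0.0], [0.997, -0.082, 0.0], [0.0, 0.0, -1.0]]
contact_force: [0.9, 0.2, -0.8]
finger_gap: 0.0127
grip_force: 58.6
```

Emit:
jog_arm --increments '[{"translation":[10,-50,0],"rot":[0,0,0],"gripper":255},{"translation":[20,-105,0],"rot":[0,0,0],"gripper":255},{"translation":[30,-160,0],"rot":[0,0,-2.4],"gripper":255},{"translation":[42,-215,0],"rot":[0,0,-2.4],"gripper":255},{"translation":[50,-260,0],"rot":[0,0,-2.4],"gripper":255}]'

```text
t: 9.8
eef_pos: [0.5638, 0.0006, 0.4403]
eef_rot: [[0.126, 0.992, 0.0], [0.992, -0.126, -0.0], [-0.0, 0.0, -1.0]]
contact_force: [0.0, -0.4, -1.0]
finger_gap: 0.0126
grip_force: 58.7
```

Emit:
jog_arm --increments '[{"translation":[2,-15,0],"rot":[0,0,0],"gripper":255},{"translation":[2,-15,0],"rot":[0,0,0],"gripper":255},{"translation":[2,-15,0],"rot":[0,0,0],"gripper":255}]'

```text
t: 10.18
eef_pos: [0.5656, -0.0096, 0.44]
eef_rot: [[0.121, 0.993, 0.0], [0.993, -0.121, 0.001], [0.001, 0.0, -1.0]]
contact_force: [0.0, 1.1, -1.5]
finger_gap: 0.0126
grip_force: 58.7
```

```bash
python3 - <<'E'
from h import *
o=manip.get_obs(); print(np.round(o['eef_pos'],4),np.round(o['eef_rot'],3).tolist(),o['contact_force'],o['finger_gap'])
p,d,c=snap('wrist','w5.png'); snap('side','s5.png'); q=load('side')[0]
cv2.imwrite('pics/w5c.png',np.hstack([cv2.resize(p[130:400,140:420,::-1],(420,400)),cv2.resize(q[40:160,220:330,::-1],(367,400),interpolation=cv2.INTER_CUBIC)]))
E
```

```text
[ 0.5656 -0.0096  0.44  ] [[0.121, 0.993, 0.0], [0.993, -0.121, 0.001], [0.001, 0.0, -1.0]] [ 0.01095221  1.09779921 -1.4623751 ] 0.012632770932135957
```

View pics/w5c.png

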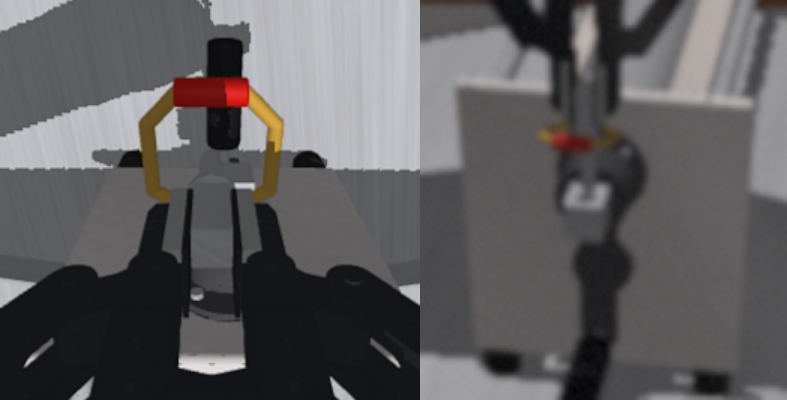

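The pin is held straight, with its ring opening along +y and the red sleeve centred on the tool. I'll check its offset from the sleeve's position.

```bash
python3 - <<'E'
from h import *
np.set_printoptions(precision=4,suppress=True)
p,d,c=load('wrist'); P=cloud(d,c); hsv=cv2.cvtColor(p,cv2.COLOR_RGB2HSV)
m=(hsv[...,1]>150)&((hsv[...,0]<8)|(hsv[...,0]>172))&(P[...,2]>.15)
v,u=np.nonzero(m); u0,v0=(u.min()+u.max())/2,(v.min()+v.max())/2
g=P[m]; e=np.array([.5656,-.0096,.44]); s=atz(c,u0,v0,np.median(g[:,2])-.001)
print(u.min(),u.max(),v.min(),v.max(),g.mean(0),s)
y=np.array([.121,.993]); x=np.array([.993,-.121])
r=s[:2]-e[:2]; print('tool x off',r@x,'y off',r@y-.0459,'pin z origin',s[2]-.022,'=TCP-',e[2]-s[2]+.022)
n=np.array([.5705,-.0513]); print('delta',(n-e[:2]-y*(r@y-.0459))*1000)
E
```

```text
256 305 182 201 [0.5717 0.0363 0.2777] [0.5716 0.036  0.276 ]
tool x off 0.0004432751701132783 y off 7.399382625337958e-05 pin z origin 0.25404938590772824 =TCP- 0.18595061409227173
delta [  4.891  -41.7735]
```

Emit:
jog_arm --increments '[{"translation":[2,-20,0],"rot":[0,0,0],"gripper":255},{"translation":[4,-36,0],"rot":[0,0,-0.2],"gripper":255},{"translation":[4.9,-41.7,-5],"rot":[0,0,-0.2],"gripper":255},{"translation":[4.9,-41.7,-15],"rot":[0,0,-0.2],"gripper":255},{"translation":[4.9,-41.7,-20],"rot":[0,0,-0.2],"gripper":255}]'

```text
t: 10.9
eef_pos: [0.5704, -0.0531, 0.4185]
eef_rot: [[0.127, 0.992, -0.002], [0.992, -0.127, 0.001], [0.0, -0.002, -1.0]]
contact_force: [-0.8, 0.2, -1.3]
finger_gap: 0.0123
grip_force: 58.7
```

Emit:
jog_arm --increments '[{"translation":[0,0,0],"rot":[0,0,0],"gripper":255},{"translation":[0,0,0],"rot":[0,0,0],"gripper":255}]'

```text
t: 11.15
eef_pos: [0.5709, -0.053, 0.4199]
eef_rot: [[0.127, 0.992, 0.0], [0.992, -0.127, 0.0], [0.0, 0.0, -1.0]]
contact_force: [0.1, 0.5, -1.4]
finger_gap: 0.0127
grip_force: 58.7
```

Emit:
jog_arm --increments '[{"translation":[-0.4,1.7,0],"rot":[0,0,0],"gripper":255},{"translation":[-0.4,1.7,-3],"rot":[0,0,0],"gripper":255},{"translation":[-0.4,1.7,-6],"rot":[0,0,0],"gripper":255},{"translation":[-0.4,1.7,-9],"rot":[0,0,0],"gripper":255}]'

```text
t: 11.65
eef_pos: [0.5703, -0.0519, 0.4104]
eef_rot: [[0.128, 0.992, -0.0], [0.992, -0.128, -0.0], [-0.0, -0.0, -1.0]]
contact_force: [-0.0, 0.0, -2.0]
finger_gap: 0.0128
grip_force: 58.7
```

Emit:
jog_arm --increments '[{"translation":[0,0,-2],"rot":[0,0,0],"gripper":255},{"translation":[0,0,-4],"rot":[0,0,0],"gripper":255}]'

```text
t: 11.9
eef_pos: [0.5704, -0.0518, 0.4065]
eef_rot: [[0.128, 0.992, -0.0], [0.992, -0.128, 0.0], [0.0, -0.0, -1.0]]
contact_force: [0.1, 0.6, -1.3]
finger_gap: 0.0124
grip_force: 58.7
```

Emit:
jog_arm --increments '[{"translation":[0,0,-2],"rot":[0,0,0],"gripper":255},{"translation":[0,0,-4],"rot":[0,0,0],"gripper":255}]'

```text
t: 12.15
eef_pos: [0.5704, -0.0518, 0.4026]
eef_rot: [[0.128, 0.992, 0.0], [0.992, -0.128, 0.0], [0.0, 0.0, -1.0]]
contact_force: [0.3, -0.2, -1.8]
finger_gap: 0.0127
grip_force: 58.7
```

Emit:
jog_arm --increments '[{"translation":[0,0,-3],"rot":[0,0,0],"gripper":255},{"translation":[0,0,-6],"rot":[0,0,0],"gripper":255},{"translation":[0,0,-9],"rot":[0,0,0],"gripper":255}]'

```text
t: 12.52
eef_pos: [0.5704, -0.0518, 0.3935]
eef_rot: [[0.128, 0.992, -0.0], [0.992, -0.128, 0.0], [0.0, -0.0, -1.0]]
contact_force: [-0.1, 0.2, -0.7]
finger_gap: 0.0127
grip_force: 58.7
```

Emit:
jog_arm --increments '[{"translation":[0,0,-3],"rot":[0,0,0],"gripper":255},{"translation":[0,0,-6],"rot":[0,0,0],"gripper":255},{"translation":[0,0,-9],"rot":[0,0,0],"gripper":255}]'

```text
t: 12.9
eef_pos: [0.5704, -0.0518, 0.3845]
eef_rot: [[0.128, 0.992, 0.0], [0.992, -0.128, 0.0], [0.0, 0.0, -1.0]]
contact_force: [0.1, -0.2, -1.7]
finger_gap: 0.0123
grip_force: 58.7
```

Emit:
jog_arm --increments '[{"translation":[0,0,-1.5],"rot":[0,0,0],"gripper":255},{"translation":[0,0,-3],"rot":[0,0,0],"gripper":255}]'

```text
t: 13.15
eef_pos: [0.5704, -0.0518, 0.3817]
eef_rot: [[0.128, 0.992, 0.0], [0.992, -0.128, -0.0], [0.0, 0.0, -1.0]]
contact_force: [0.1, -0.7, -1.8]
finger_gap: 0.0124
grip_force: 58.7
```

Emit:
jog_arm --increments '[{"translation":[0,0,-1.5],"rot":[0,0,0],"gripper":255},{"translation":[0,0,-2.5],"rot":[0,0,0],"gripper":255}]'

```text
t: 13.4
eef_pos: [0.5704, -0.0518, 0.3794]
eef_rot: [[0.128, 0.992, 0.0], [0.992, -0.128, -0.0], [-0.0, 0.0, -1.0]]
contact_force: [-3.1, 0.5, 6.1]
finger_gap: 0.0123
grip_force: 59.6
```

Emit:
jog_arm --increments '[{"translation":[0,0,-1],"rot":[0,0,0],"gripper":255},{"translation":[0,0,-2],"rot":[0,0,0],"gripper":255}]'

```text
t: 13.65
eef_pos: [0.5704, -0.0516, 0.3793]
eef_rot: [[0.128, 0.992, 0.001], [0.992, -0.128, -0.001], [-0.001, 0.001, -1.0]]
contact_force: [-8.2, -0.6, 18.4]
finger_gap: 0.0127
grip_force: 61.3
```

Emit:
jog_arm --increments '[{"translation":[0,0,-1],"rot":[0,0,0],"gripper":255}]'

```text
t: 13.78
eef_pos: [0.5705, -0.0515, 0.3792]
eef_rot: [[0.128, 0.992, 0.001], [0.992, -0.128, -0.001], [-0.001, 0.001, -1.0]]
contact_force: [-11.5, -0.2, 25.1]
finger_gap: 0.0123
grip_force: 62.2
```

It seated exactly at the expected height, 0.379. I'll relieve the force, release and rise.

Emit:
jog_arm --increments '[{"translation":[0,0,3],"rot":[0,0,0],"gripper":255},{"translation":[0,0,3.5],"rot":[0,0,0],"gripper":255}]'

```text
t: 14.02
eef_pos: [0.5704, -0.0518, 0.3798]
eef_rot: [[0.128, 0.992, 0.0], [0.992, -0.128, -0.0], [0.0, 0.0, -1.0]]
contact_force: [-0.4, -0.6, -1.7]
finger_gap: 0.0123
grip_force: 58.7
```

Emit:
jog_arm --increments '[{"translation":[0,0,0],"rot":[0,0,0],"gripper":200},{"translation":[0,0,0],"rot":[0,0,0],"gripper":150},{"translation":[0,0,0],"rot":[0,0,0],"gripper":150},{"translation":[0,0,10],"rot":[0,0,0],"gripper":150},{"translation":[0,0,40],"rot":[0,0,0],"gripper":150}]'

```text
t: 14.65
eef_pos: [0.5699, -0.052, 0.4193]
eef_rot: [[0.128, 0.992, -0.003], [0.992, -0.128, 0.0], [0.0, -0.003, -1.0]]
contact_force: [0.6, 0.5, 0.0]
finger_gap: 0.0351
grip_force: 0.0
```

Emit:
jog_arm --increments '[{"translation":[6,50,15],"rot":[0,0,0],"gripper":200},{"translation":[6,50,15],"rot":[0,0,0],"gripper":255},{"translation":[6,50,15],"rot":[0,0,0],"gripper":255}]'

```text
t: 15.02
eef_pos: [0.5763, -0.0019, 0.435]
eef_rot: [[0.127, 0.992, 0.0], [0.992, -0.127, -0.001], [-0.0, 0.0, -1.0]]
contact_force: [-0.3, -0.1, -1.1]
finger_gap: 0.0001
grip_force: 0.0
```

```bash
python3 - <<'E'
from h import *
np.set_printoptions(precision=2,suppress=True)
o=manip.get_obs(); print(np.round(o['eef_pos'],4),np.round(o['eef_rot'],3).tolist(),o['contact_force'],o['finger_gap'])
p,d,c=snap('wrist','w6.png'); P=cloud(d,c); T=S(P); hsv=cv2.cvtColor(p,cv2.COLOR_RGB2HSV)
m=(hsv[...,1]>150)&((hsv[...,0]<8)|(hsv[...,0]>172))&(P[...,2]>.15); print('sleeve',T[m].mean(0),T[m].min(0),T[m].max(0))
k=(P[...,2]>.222)&(P[...,2]<.231)&(abs(T[...,0]-2)<15)&(T[...,1]>-25)&(T[...,1]<20); print('head',k.sum(),T[k].mean(0) if k.any() else '')
q=snap('side','s6.png')[0]
cv2.imwrite('pics/w6c.png',np.hstack([cv2.resize(p[130:400,140:420,::-1],(420,400)),cv2.resize(q[40:160,220:330,::-1],(367,400),interpolation=cv2.INTER_CUBIC)]))
E
```

```text
[ 0.58 -0.    0.43] [[0.127, 0.992, 0.0], [0.992, -0.127, -0.001], [-0.0, 0.0, -1.0]] [-0.33 -0.1  -1.1 ] 9.55418001220586e-05
sleeve [  3.35  42.35 216.3 ] [ -6.9   37.17 210.56] [ 13.88 131.02 404.77]
head 0
```

View pics/w6c.png

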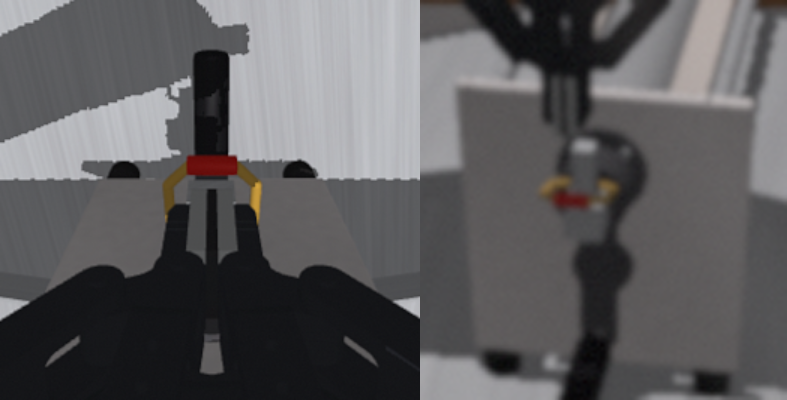

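The pin is seated with its head upright and the ring open. The sleeve is at sheeter y≈42, z≈212, as expected. Next I work out fingertip waypoints along the ring's arc with the tool leaned 25° outward.

```bash
python3 - <<'E'
from h import *
np.set_printoptions(precision=1,suppress=True)
o=manip.get_obs(); e0=o['eef_pos']*1000
n=np.array([.5705,-.0515]); hx,hy=(n-O)@X*1000,(n-O)@Y*1000; print('hole S',hx,hy)
f=np.radians(25); nn=np.array([-np.sin(f),-np.cos(f)]); t=np.array([np.cos(f),-np.sin(f)])
print('rotvec',-25*X)
prev=e0
for th,up in ((17,25),(17,6),(10,0),(0,0),(-10,0),(-20,0),(-30,0),(-38,0),(-46,0),(-53,0),(-59,0),(-64,0),(-69,0),(-74,0)):
    a_=np.radians(th); s=np.array([hy+48*np.cos(a_),198+48*np.sin(a_)])
    tip=s-nn*(4.5+up)+6*t; tcp=tip-nn*173
    w=O*1000+X*hx+Y*tcp[0]; w=np.array([*w,tcp[1]]); print(th,'tip',tip,'tcp',w,'from now',w-e0,'step',w-prev); prev=w
E
```

```text
hole S 3.0442863043256208 -4.15118307200438
rotvec [-24.8   3.1]
17 tip [ 59.7 236.2] tcp [587.7  84.3 393. ] from now [ 11.4  87.4 -41.4] step [ 11.4  87.4 -41.4]
17 tip [ 51.6 219. ] tcp [586.7  76.4 375.8] from now [ 10.4  79.4 -58.6] step [ -1.   -8.  -17.2]
10 tip [ 50.5 207.9] tcp [586.5  75.2 364.7] from now [ 10.2  78.2 -69.7] step [ -0.1  -1.2 -11.1]
0 tip [ 51.2 199.5] tcp [586.6  75.9 356.3] from now [ 10.3  79.  -78. ] step [ 0.1  0.7 -8.3]
-10 tip [ 50.5 191.2] tcp [586.5  75.2 348. ] from now [ 10.2  78.2 -86.4] step [-0.1 -0.7 -8.3]
-20 tip [ 48.3 183.1] tcp [586.2  73.1 339.9] from now [ 10.   76.1 -94.5] step [-0.3 -2.1 -8.1]
-30 tip [ 44.8 175.5] tcp [585.8  69.6 332.3] from now [   9.5   72.6 -102. ] step [-0.4 -3.5 -7.6]
-38 tip [ 41. 170.] tcp [585.3  65.8 326.8] from now [   9.1   68.9 -107.6] step [-0.5 -3.7 -5.6]
-46 tip [ 36.5 165. ] tcp [584.8  61.4 321.8] from now [   8.5   64.4 -112.6] step [-0.6 -4.4 -5. ]
-53 tip [ 32.1 161.2] tcp [584.2  57.  318. ] from now [   7.9   60.  -116.4] step [-0.6 -4.4 -3.8]
-59 tip [ 27.9 158.4] tcp [583.7  52.8 315.2] from now [   7.4   55.9 -119.2] step [-0.5 -4.1 -2.8]
-64 tip [ 24.2 156.4] tcp [583.2  49.2 313.2] from now [   7.    52.2 -121.2] step [-0.5 -3.7 -2. ]
-69 tip [ 20.4 154.7] tcp [582.7  45.4 311.5] from now [   6.5   48.4 -122.9] step [-0.5 -3.8 -1.7]
-74 tip [ 16.4 153.4] tcp [582.2  41.4 310.2] from now [   6.    44.5 -124.2] step [-0.5 -3.9 -1.3]
```

Emit:
jog_arm --increments '[{"translation":[6,45,0],"rot":[-8,1,0],"gripper":255},{"translation":[11,87,0],"rot":[-16,2,0],"gripper":255},{"translation":[11.4,87.4,-20],"rot":[-24.8,3.1,0],"gripper":255},{"translation":[11.4,87.4,-41],"rot":[-24.8,3.1,0],"gripper":255},{"translation":[11.4,87.4,-41],"rot":[-24.8,3.1,0],"gripper":255}]'

```text
t: 15.75
eef_pos: [0.5874, 0.0838, 0.3913]
eef_rot: [[0.116, 0.992, -0.057], [0.899, -0.13, -0.418], [-0.422, -0.003, -0.907]]
contact_force: [0.2, -1.5, -0.2]
finger_gap: -0.0003
grip_force: 0.0
```

Emit:
jog_arm --increments '[{"translation":[0,0,0],"rot":[0,0,0],"gripper":255},{"translation":[0,0,0],"rot":[0,0,0],"gripper":255}]'

```text
t: 16.0
eef_pos: [0.5881, 0.0846, 0.3947]
eef_rot: [[0.119, 0.992, -0.052], [0.899, -0.129, -0.418], [-0.421, 0.003, -0.907]]
contact_force: [0.2, -0.5, 1.2]
finger_gap: 0.0
grip_force: 0.0
```

Emit:
jog_arm --increments '[{"translation":[-1,-8,-18],"rot":[0,0,0],"gripper":255},{"translation":[-1.3,-9,-24],"rot":[0,0,0],"gripper":255},{"translation":[-1.3,-9.2,-30],"rot":[0,0,0],"gripper":255},{"translation":[-1.3,-9,-34],"rot":[0,0,0],"gripper":255},{"translation":[-1.2,-8.5,-38],"rot":[0,0,0],"gripper":255}]'

```text
t: 16.62
eef_pos: [0.5867, 0.0778, 0.3559]
eef_rot: [[0.116, 0.992, -0.051], [0.899, -0.127, -0.419], [-0.422, 0.002, -0.907]]
contact_force: [-0.3, 2.7, 4.8]
finger_gap: 0.0001
grip_force: 2.2
```

Emit:
jog_arm --increments '[{"translation":[0,-0.3,-4],"rot":[0,0,0],"gripper":255},{"translation":[-0.1,-0.7,-8],"rot":[0,0,0],"gripper":255},{"translation":[-0.2,-1.7,-12],"rot":[0,0,0],"gripper":255},{"translation":[-0.4,-2.8,-16],"rot":[0,0,0],"gripper":255}]'

```text
t: 17.12
eef_pos: [0.5862, 0.0758, 0.3393]
eef_rot: [[0.115, 0.992, -0.051], [0.9, -0.126, -0.417], [-0.42, 0.002, -0.908]]
contact_force: [1.3, 6.6, 1.0]
finger_gap: -0.0004
grip_force: 3.3
```

```bash
cat > sl.py <<'E'
from h import *
np.set_printoptions(precision=1,suppress=True)
o=manip.get_obs(); e=S(np.array([[o['eef_pos']]]))[0,0]; R=o['eef_rot']; z=R[:,2]; tip=e+173*np.array([z[:2]@X,z[:2]@Y,z[2]]); print('tip',tip,o['contact_force'])
for n in ('wrist','side'):
    p,d,c=snap(n); P=cloud(d,c); T=S(P); hsv=cv2.cvtColor(p,cv2.COLOR_RGB2HSV)
    m=(hsv[...,1]>120)&((hsv[...,0]<8)|(hsv[...,0]>172))&(abs(T[...,0]-3)<25)&(T[...,1]>-15)&(T[...,1]<70)&(T[...,2]>130)&(T[...,2]<230)
    if m.sum()>3: print(n,m.sum(),np.median(T[m],0),T[m].min(0),T[m].max(0), 'th',np.degrees(np.arctan2(np.median(T[m][:,2])-198,np.median(T[m][:,1])+4)))
E
python3 sl.py
```

```text
tip [  2.9  51.5 182.3] [1.3 6.6 1. ]
```

```bash
python3 - <<'E'
from h import *
np.set_printoptions(precision=1,suppress=True)
for n,(r0,r1,c0,c1) in (('side',(70,150,240,320)),('wrist',(0,419,0,559))):
    p,d,c=load(n); T=S(cloud(d,c)); q=p.astype(float)
    m=(q[...,0]>1.5*q[...,1]+8)&(q[...,0]>1.5*q[...,2]+8); k=np.zeros_like(m);k[r0:r1,c0:c1]=1; m&=k
    v,u=np.nonzero(m); print(n,len(u)); 
    for i in range(0,len(u),max(1,len(u)//10)): print(u[i],v[i],p[v[i],u[i]],T[v[i],u[i]])
p,q=load('wrist')[0],load('side')[0]
cv2.imwrite('pics/w7c.png',np.hstack([cv2.resize(p[130:400,140:420,::-1],(420,400)),cv2.resize(q[40:160,220:330,::-1],(367,400),interpolation=cv2.INTER_CUBIC)]))
E
```

```text
side 0
wrist 100
497 324 [89 46 25] [ 387.4 -356.9   10.6]
490 326 [195 110  66] [ 389.9 -381.5    2.5]
490 328 [209 117  68] [ 392.5 -387.9    3.2]
489 330 [208 125  82] [ 394.7 -396.7    2.9]
487 332 [210 119  71] [ 393.1 -402.6    4.1]
484 336 [220 133  68] [ 398.  -424.5    1.9]
476 342 [217 134  72] [ 392.5 -449.3    2.9]
478 343 [214 122  77] [ 398.6 -454.2    2.8]
473 345 [208 122  78] [ 393.3 -464.9    2.3]
477 346 [217 122  74] [ 402.3 -467.9    3.1]
```

View pics/w7c.png

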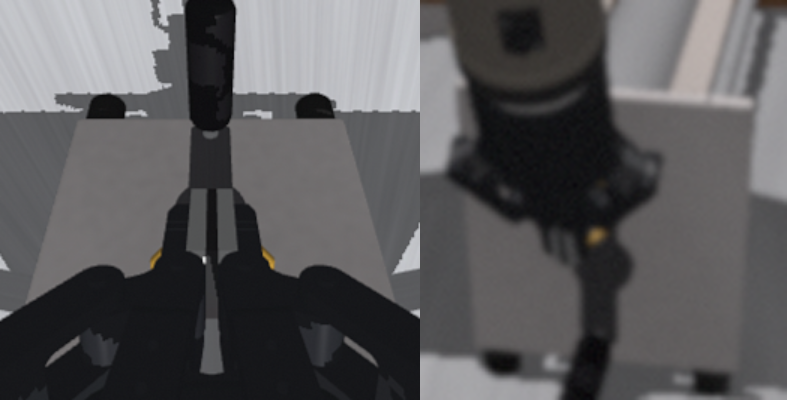

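The fingers hide the sleeve, and only brass is visible at wrist pixels ~(243,304) and (319,304) and side pixel (273,110). I'll read those positions instead.

```bash
python3 - <<'E'
from h import *
np.set_printoptions(precision=1,suppress=True)
for n,(r0,r1,c0,c1) in (('side',(95,125,260,290)),('wrist',(280,330,225,340))):
    p,d,c=load(n); T=S(cloud(d,c)); h=cv2.cvtColor(p,cv2.COLOR_RGB2HSV)
    m=(h[...,0]>10)&(h[...,0]<30)&(h[...,1]>90); k=np.zeros_like(m);k[r0:r1,c0:c1]=1; m&=k
    v,u=np.nonzero(m); print(n,len(u)); 
    for i in range(0,len(u),max(1,len(u)//14)): print(u[i],v[i],p[v[i],u[i]],T[v[i],u[i]])
E
```

```text
side 27
272 108 [72 61 46] [-20.6  81.9 222.4]
273 108 [70 57 38] [-23.4  86.5 225.4]
274 108 [62 50 35] [-25.   84.5 224.4]
275 108 [43 34 25] [-26.8  83.6 224. ]
271 109 [92 78 56] [ -3.9   6.5 174.1]
272 109 [113  92  60] [ -6.4   8.3 175.4]
273 109 [111  90  55] [-22.5  81.7 220.3]
274 109 [93 74 45] [-24.7  83.  221.3]
275 109 [65 53 35] [-26.5  81.7 220.7]
270 110 [71 60 42] [-12.1  59.4 203.8]
271 110 [111  91  59] [-12.3  50.1 198.3]
272 110 [134 108  65] [ -6.5   8.8 173.3]
273 110 [128 103  61] [-13.3  33.  188.3]
274 110 [103  84  52] [-15.6  33.9 189. ]
275 110 [74 60 41] [-17.4  32.2 188.2]
269 111 [40 32 23] [-12.6  72.6 209.4]
270 111 [77 63 39] [-12.1  59.6 201.6]
271 111 [111  90  53] [-12.5  51.2 196.6]
272 111 [125 101  61] [-12.   37.5 188.4]
273 111 [114  93  59] [-13.8  35.8 187.6]
274 111 [86 71 48] [-15.   31.1 184.9]
270 112 [69 57 36] [-12.8  63.4 201.6]
271 112 [92 74 46] [ -9.8  37.4 185.8]
272 112 [95 78 51] [-11.5  35.2 184.6]
273 112 [81 68 50] [-13.8  36.2 185.4]
270 113 [51 42 30] [-12.5  61.9 198.3]
271 113 [61 50 34] [-10.7  42.  186.2]
wrist 125
314 296 [78 66 42] [ 21.3  35.1 185.8]
245 299 [100  84  55] [-15.5  34.5 187.1]
245 300 [107  84  35] [-15.4  34.6 187.7]
244 301 [106  83  34] [-16.   33.8 187.9]
319 301 [103  83  43] [ 23.9  33.3 187.6]
316 302 [178 139  56] [ 22.1  34.4 188.8]
244 303 [152 118  47] [-16.   33.1 188.7]
320 303 [125  97  36] [ 24.7  30.8 187.4]
317 304 [133 105  47] [ 16.8  80.3 215.7]
242 305 [151 117  47] [-17.2  31.3 188.8]
322 305 [129 103  50] [ 25.8  29.9 188.1]
320 306 [190 148  59] [ 24.5  31.1 189.4]
320 307 [187 146  58] [ 24.4  31.1 190. ]
320 308 [192 150  60] [ 24.6  29.1 189.4]
321 309 [208 161  62] [ 25.2  28.9 189.9]
240 311 [121 102  78] [-12.   75.7 216. ]
```

The wire slope gives a ring angle of about -20°, as planned. I'll carry on along the arc.

Emit:
jog_arm --increments '[{"translation":[-0.2,-1.7,-3.8],"rot":[0,0,0],"gripper":255},{"translation":[-0.4,-3.5,-7.6],"rot":[0,0,0],"gripper":255},{"translation":[-0.7,-5.5,-10.5],"rot":[0,0,0],"gripper":255},{"translation":[-0.9,-7.5,-13.2],"rot":[0,0,0],"gripper":255}]'

```text
t: 17.73
eef_pos: [0.585, 0.069, 0.3254]
eef_rot: [[0.114, 0.992, -0.051], [0.901, -0.125, -0.415], [-0.418, 0.001, -0.908]]
contact_force: [0.5, 9.0, -2.9]
finger_gap: 0.0001
grip_force: 3.5
```

Emit:
jog_arm --increments '[{"translation":[-0.3,-2.5,-2.5],"rot":[0,0,0],"gripper":255},{"translation":[-0.6,-5,-5],"rot":[0,0,0],"gripper":255},{"translation":[-0.9,-7.5,-7],"rot":[0,0,0],"gripper":255},{"translation":[-1.2,-10,-8.8],"rot":[0,0,0],"gripper":255}]'

```text
t: 18.23
eef_pos: [0.584, 0.0559, 0.3174]
eef_rot: [[0.117, 0.992, -0.053], [0.898, -0.128, -0.42], [-0.423, 0.001, -0.906]]
contact_force: [0.8, 0.0, 0.8]
finger_gap: -0.0
grip_force: 0.3
```

```bash
python3 sl.py; python3 - <<'E'
from h import *
np.set_printoptions(precision=1,suppress=True)
p,d,c=load('wrist'); T=S(cloud(d,c)); h=cv2.cvtColor(p,cv2.COLOR_RGB2HSV)
m=(h[...,0]>10)&(h[...,0]<30)&(h[...,1]>90)&(T[...,1]<60)&(T[...,1]>-10)&(abs(T[...,0])<35)&(T[...,2]>140)
g=T[m]; print(len(g)); print(g[::max(1,len(g)//12)])
E
```

```text
tip [  3.   30.8 160.7] [0.8 0.  0.8]
242
[[ -9.8  48.5 180.7]
 [ 20.8  19.8 165.6]
 [-15.6  18.4 166.5]
 [ 22.2  19.4 167.7]
 [-15.9  18.7 168.3]
 [ -9.9  52.  187.9]
 [ 22.6  19.1 169.9]
 [ 24.3  17.5 169.5]
 [-18.4  17.7 170.6]
 [ 23.1  17.2 171. ]
 [-16.4  16.2 171.5]
 [ 25.3  14.7 171.9]
 [-12.6  54.5 194.8]]
```

Emit:
jog_arm --increments '[{"translation":[-0.4,-3,-2],"rot":[0,0,0],"gripper":255},{"translation":[-0.8,-6,-3.5],"rot":[0,0,0],"gripper":255},{"translation":[-1.2,-9,-5],"rot":[0,0,0],"gripper":255},{"translation":[-1.2,-9,-5],"rot":[0,0,0],"gripper":255}]'

```text
t: 18.82
eef_pos: [0.5828, 0.0473, 0.3125]
eef_rot: [[0.117, 0.992, -0.053], [0.899, -0.128, -0.42], [-0.423, 0.001, -0.906]]
contact_force: [0.3, 0.4, -0.3]
finger_gap: 0.0004
grip_force: 0.0
```

```bash
python3 sl.py; python3 - <<'E'
from h import *
np.set_printoptions(precision=1,suppress=True)
p,d,c=load('wrist'); T=S(cloud(d,c)); h=cv2.cvtColor(p,cv2.COLOR_RGB2HSV)
m=(h[...,0]>10)&(h[...,0]<30)&(h[...,1]>90)&(T[...,1]<60)&(T[...,1]>-20)&(abs(T[...,0])<35)&(T[...,2]>140)
g=T[m]; print(len(g)); print(g[::max(1,len(g)//12)])
E
```

```text
tip [  2.8  22.2 155.7] [ 0.3  0.4 -0.3]
side 6 [-11.8  31.7 171.5] [-12.    3.  152.6] [ -9.7  38.3 178.7] th -36.5878564304036
168
[[-10.1  40.9 178.8]
 [ -9.8  42.9 181.3]
 [-10.1  43.  182.3]
 [ 23.    6.8 162.2]
 [-17.6   5.3 162.4]
 [-17.9   6.  163.4]
 [ 25.1   5.6 163.3]
 [ 25.1   4.8 163.4]
 [-18.5   4.9 164.5]
 [-10.3  52.  190.7]
 [ 25.4   5.  165.8]
 [ 24.1   6.  167.4]]
```

Emit:
jog_arm --increments '[{"translation":[0,0,0],"rot":[0,0,0],"gripper":255},{"translation":[2,20,5],"rot":[0,0,0],"gripper":255},{"translation":[5,45,20],"rot":[0,0,0],"gripper":255},{"translation":[7,60,70],"rot":[0,0,0],"gripper":255},{"translation":[8,75,110],"rot":[5,0,0],"gripper":255}]'

```text
t: 19.55
eef_pos: [0.5906, 0.1262, 0.4246]
eef_rot: [[0.113, 0.992, -0.051], [0.934, -0.123, -0.336], [-0.339, -0.01, -0.941]]
contact_force: [0.4, -0.4, -0.2]
finger_gap: -0.0001
grip_force: 0.0
```

```bash
python3 sl.py; python3 - <<'E'
from h import *
np.set_printoptions(precision=1,suppress=True)
for n in ('wrist','side'):
    p,d,c=load(n); T=S(cloud(d,c)); h=cv2.cvtColor(p,cv2.COLOR_RGB2HSV)
    m=(h[...,0]>10)&(h[...,0]<30)&(h[...,1]>(90 if n=='wrist' else 70))&(T[...,1]<60)&(T[...,1]>-20)&(abs(T[...,0])<35)&(T[...,2]>140)
    g=T[m]; print(n,len(g)); print(g[::max(1,len(g)//10)])
    k=(T[...,2]>222)&(T[...,2]<230)&(abs(T[...,0]-3)<12)&(T[...,1]>-16)&(T[...,1]<10); print('head',k.sum(),T[k].mean(0) if k.any() else '')
    k=(T[...,2]>193)&(T[...,2]<200)&(abs(T[...,0]-3)<20)&(T[...,1]>-26)&(T[...,1]<-12); print('hubface',k.sum(),np.median(T[k],0) if k.any() else '')
E
```

```text
tip [ -0.8 116.  261.9] [ 0.4 -0.4 -0.2]
wrist 5 [ 13.4  -2.2 151.9] [ 13.4  -2.5 149.9] [ 14.5  -0.5 153. ] th -87.79298456154025
side 35 [  0.6  -4.1 154. ] [ -8.5  -9.1 147.8] [ 11.9  -0.3 156.7] th -90.15050681827394
wrist 12
[[ 15.5  -2.8 151.4]
 [ 14.5  -3.4 152.2]
 [ 15.4  -2.1 153.3]
 [ 16.5  -3.5 152.1]
 [ 14.4  -3.9 153.1]
 [ 15.4  -2.6 154.2]
 [ 16.4  -3.1 153.7]
 [ 17.4  -3.7 153.2]
 [ 16.3  -2.2 155.8]
 [ 17.3  -2.9 155.2]
 [ 18.3  -2.9 155.2]
 [ 19.4  -4.3 154. ]]
head 0 
hubface 0 
side 94
[[ 12.9  -4.4 202.6]
 [ -8.6  -5.3 199.3]
 [-17.2  -5.6 197.5]
 [-17.4  -4.5 193.4]
 [-17.6  -3.  189.4]
 [-16.6  -8.4 181.4]
 [-19.4  -5.3 178.6]
 [ 23.9  -9.8 164.3]
 [ 20.3  -3.3 163.5]
 [-12.4  -7.1 159.4]
 [-12.8  -4.5 156. ]]
head 26 [ -0.1  -1.8 225.6]
hubface 19 [-10.  -22.1 196.2]
```

The ring hangs straight down at y≈-4 with its sleeve 38 mm below the shaft top, so it is shut. The robot is clear of everything, so I'm handing in.

```bash
python3 -c "
from workcell import manip
print(manip.close_job())"
```

```text
the job is handed in; nothing more can be done
None
```

The crank is pushed home, the linchpin is seated in the cross hole with its ring snapped shut, and the job is handed in at about 20 s; the hand-in call returned no verdict, but my last camera check showed the ring hanging straight down and the robot clear.

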